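# Turn a grinding disc's retaining ring with the matching pin spanner

### The arm

A 7-joint arm with a two-finger parallel gripper is mounted at the origin on the work surface. World frame = base frame: x ahead of the robot, y to its left, z up, the work surface at z = 0. Lengths are in m, angles in rad, forces in N, time in s.
With the tool pointing down it reaches from about 0.425 to 0.95 m from the base axis. Payload 4.7 kg.
Tool frame: the origin (TCP) lies between the finger pads; the fingertips stand 11 mm ahead of it and the grasp point (between the pads) lies 8 mm behind it; z points along the fingers, y is the line along which they close (so a half turn about z gives the same grasp; the last joint's range is limited). The gripper opens to 87 mm and grips with 3 to 60 N. Pads are 19 mm wide; open, the fingers measure 117 mm over their backs; the gripper's body (75 mm by 190 mm) begins 51 mm behind the grasp point.
Start: joints at [1.275, 0.469, -0.049, 1.532, 0.024, 1.141, -0.082], TCP at [0.178, -0.651, 0.197] pointing down, gripper open.
Joint ranges: [-2.59, 2.59], [-0.33, 1.99], [-1.39, 1.29], [0.1, 2.45], [-1.04, 4.18], [0.21, 1.99], [-2.66, 2.66]. Speed limits (rad/s): [2.57, 2.57, 3.14, 3.14, 3.14, 3.14, 3.14].

### API

Orientations are given as [roll, pitch, yaw] about the fixed x, y, z axes, in that order (R = Rz(yaw) Ry(pitch) Rx(roll)).
In Python, from bench import robot, optics gives the robot as it stands.
- The arm moves only by the tool drive_tool, never from a script. Its argument "steps" is a list of rows, each a list of 3 entries, a list of its own where there are three numbers: the shift along the tool's x, y, z in mm, then the turn, a rotation vector about the tool's x, y, z in degrees, then the closure, from 0 (fully open) to 1 (shut). In form: [[[tx, ty, tz], [rx, ry, rz], fingers], ...]. A call has 1 to 5 rows; each row shifts and turns the commanded pose from where the row before left it, along the tool's axes as they then stand; what a row does not reach is not made up. A row lasts 1/10 s, in which the tool goes at most 50 mm and 8.59 degrees, less where a joint would pass 70% of its speed; a pose out of reach is approached as far as the arm can. A call with a gripper value outside its range is refused whole. The fingers move at their own pace and stop on an object; the grip force is fixed at half the most. Time passes only in rows, so rows that do not move let the fingers close. It gives the time, the measured TCP pose, the force, the opening and the grip force at its end, in the units of the state.
- robot.read_state(): the state, without advancing time (a new reading comes with each control period).
- optics.snapshot(name): name is "scene" or "top"; returns the picture (400x640x3 uint8, blue, green, red); there is no depth.
- optics.calibration(name): a dict with "fx", "fy", "cx", "cy" (pixels), "distortion" ([k1, k2, p1, p2, k3] as OpenCV has them; the pictures are not rectified), "R" (3x3) and "t" (3): a world point X has camera coordinates R X + t. Camera axes: x right, y down, z forward; pixel columns grow to the right and rows downward; lengths in m; the calibration is good to about 2 mm. A picture is of the moment at which its call begins. calibration takes no time and is no camera call.
- robot.sign_off(): hands the job in; it is judged then, once.
The state is a dict: "time_s": time; "q": joint angles; "qvel": joint speeds; "joint_efforts": joint torques, N m; "tcp_pos": TCP position; "tcp_rot": TCP orientation; "force": force on the tool from outside, world axes, zero at the start; "wrist_torque": the same for the moment, N m; "gripper_width": finger opening in m; "grip_force": force on a finger pad.
Only numpy, scipy, OpenCV 4.12 (cv2) and the standard library are available. Lean on these libraries where they do the work, as an engineer would, in place of code of your own. Each camera call takes 0.05 s, during which the arm holds its last target. There are 200 camera calls.

### The job

Take the red-handled pin spanner and lower it onto the grey metal ring that holds the disc of the green grinding lap, so that both pins drop fully into the ring's two openings. Then turn the ring clockwise (seen from above) with it until the ring's red mark lines up with the yellow mark on the green base, and let go, leaving the spanner standing fully seated in the ring for me to give the last pull. Leave the blue-handled spanner, whose pins do not fit, on its rest.

Things in the scene. Friction and masses are not known exactly. Their poses are not given: they have to be found in the camera images.
- spanner: red-handled pin spanner: steel bar 140x26x10 mm, two brass pins 10 thick, 20 long, pointing down 40 either side of the middle. Red grip 36 along the bar, 24 across (pinch here), 10 to 70 above the origin = centre of the bar's underside; x along bar, z up; same either way round. Starts upright, bar ends on a fixed pale wood rest (150x60), 36 above the bench; lifts straight up. About 350 g
- ring_face (a point): top centre of the grey ring (diameter 120 mm) on a fixed round green lap, 82 above the bench. Turns with the ring; z up; x through both openings, centred 40 either side, each 26 in x, 24 in y, 26 deep: pins have 7 play in y, 0.17 rad. The rim carries the bar: seated, the spanner's origin is here. Red mark on the rim at +y, 56 out; yellow mark on the base, 79 out
- ring (a joint): turning of the ring in rad, growing clockwise seen from above: starts between 0 and 0.4, the red and yellow marks meet at 1.2, hard stop at 1.4. Light friction, about 0.12 N m; it stays where it is left
- spare_spanner: blue-handled pin spanner, on a like rest: same sizes and axes as the red one, but its pins stand only 20 mm either side of the middle and do not fit the ring. Leave it alone
There are look-alikes about, which are no part of the job. Leave any pink or turquoise look-alike of the spanner alone.

How it is judged:
On the way:
1. both pins of the red spanner are down in the ring's openings before the ring is turned (ring still below 0.65 rad) (horizontal distance between spanner and ring_face below 0.014 m and z of spanner in the frame of ring_face below 0.008 m and angle between spanner's own z axis and vertical below 0.17 rad and angle between the x axis of spanner and the x axis of ring_face, either way round below 0.35 rad and value of joint ring below 0.65 rad), for 0.1 s.
At the end, for the whole second after the job is handed in: Ring turned until its red mark is within 0.2 rad of the yellow one (joint above 1.0); red spanner at rest in it, within 14 mm of its axis, at most 8 mm above its top, leaning under 10 degrees, bar within 20 degrees of the openings; blue spanner within 30 mm of its start (horizontal distance between spanner and ring_face below 0.014 m and z of spanner in the frame of ring_face below 0.008 m and angle between spanner's own z axis and vertical below 0.17 rad and angle between the x axis of spanner and the x axis of ring_face, either way round below 0.35 rad and value of joint ring above 1 rad and linear speed of spanner below 0.02 m/s and velocity of joint ring below 0.05 rad/s and distance of spare_spanner from where it was at the start of the episode below 0.03 m); the robot touches nothing.
It fails at once if the ring is turned past 0.65 rad without both pins of the red spanner down in it (value of joint ring above 0.65 rad and not (horizontal distance between spanner and ring_face below 0.014 m and z of spanner in the frame of ring_face below 0.008 m and angle between spanner's own z axis and vertical below 0.17 rad and angle between the x axis of spanner and the x axis of ring_face, either way round below 0.35 rad)).
It fails at once if the blue spanner is moved more than 30 mm (distance of spare_spanner from where it was at the start of the episode above 0.03 m).
It also fails if it takes over 38 s, if anything falls off the work surface, if the arm or the gripper's body presses on something with over 40 N, if the wrist force passes 120 N, or if a joint passes its speed limit or range.

## Working session

There is one attempt and no reset: what is moved stays moved. The work goes in short steps, Python scripts to look and compute and a tool call to move; the robot and the scene stay as the last step left them, time stands still between calls to the robot, and variables do not carry over. Pictures are saved under pics/ and viewed, at most 10 in all, crops included, and the job is handed in when it is done.

Besides the shell and the picture viewer there is one more tool, called after "Request:" as name(argument=value, ...) on one line, values as JSON. drive_tool: Moves the arm, as the interface text tells. Its arguments: {"type":"object","properties":{"steps":{"type":"array","items":{"type":"array"}}},"required":["steps"]}

```bash
mkdir -p pics; python3 - <<'E'
from bench import robot, optics
import cv2
s=robot.read_state(); print({k:s[k] for k in("time_s","tcp_pos","tcp_rot","gripper_width","force")})
for n in("scene","top"):
    cv2.imwrite(f"pics/{n}0.png",optics.snapshot(n)); c=optics.calibration(n); print(n,c)
E
```

```text
{'time_s': 0.0, 'tcp_pos': array([ 0.17780504, -0.65047304,  0.19546462]), 'tcp_rot': array([-3.13957687e+00,  8.61319187e-05,  2.66864258e-01]), 'gripper_width': 0.08688088107728481, 'force': array([ 0.63259527, -0.6831392 ,  0.26492776])}
scene {'fx': 495.95710872231234, 'fy': 495.95710872231234, 'cx': 327.54203424716354, 'cy': 200.0287054438256, 'distortion': array([-0.05724176,  0.        ,  0.        ,  0.        ,  0.        ]), 'R': array([[ 0.57587477,  0.81752864,  0.00389614],
       [ 0.50530739, -0.35218877, -0.78779915],
       [-0.64267619,  0.4556424 , -0.61591989]]), 't': array([-0.39998299, -0.16781641,  1.77256573])}
top {'fx': 455.09909607417273, 'fy': 455.09909607417273, 'cx': 316.74118323478183, 'cy': 198.75867425460382, 'distortion': array([-0.10837577,  0.        ,  0.        ,  0.        ,  0.        ]), 'R': array([[ 1.65072929e-04, -9.99703131e-01, -2.43643690e-02],
       [-9.83036088e-01,  4.30649731e-03, -1.83361675e-01],
       [ 1.83412165e-01,  2.39813220e-02, -9.82743544e-01]]), 't': array([0.12046821, 0.56410809, 1.35751417])}
```

View pics/top0.png

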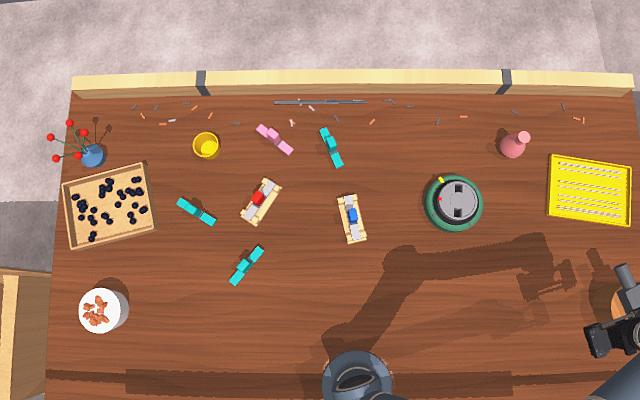

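View pics/scene0.png

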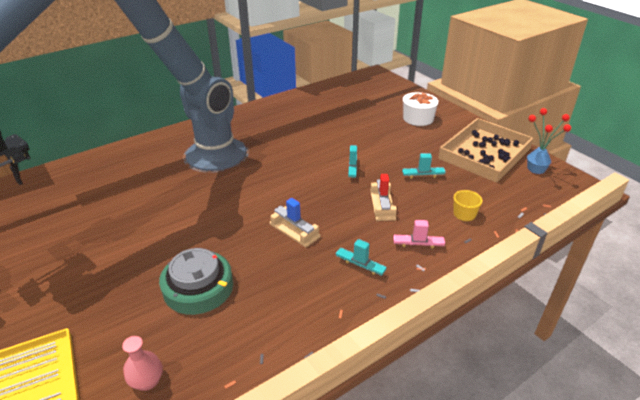

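Top view: red spanner at about (258,198), blue at (352,215), ring at (458,200) with its red mark near (440,199) and the yellow mark near (440,180). Zooming in on the two targets.

```bash
python3 - <<'E'
import cv2,numpy as np
t=cv2.imread("pics/top0.png")
a=cv2.resize(t[170:236,225:291],None,fx=6,fy=6,interpolation=cv2.INTER_NEAREST)
b=cv2.resize(t[167:233,421:487],None,fx=6,fy=6,interpolation=cv2.INTER_NEAREST)
cv2.imwrite("pics/crop0.png",np.hstack([a,b]))
E
```

```text
(no output)
```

View pics/crop0.png

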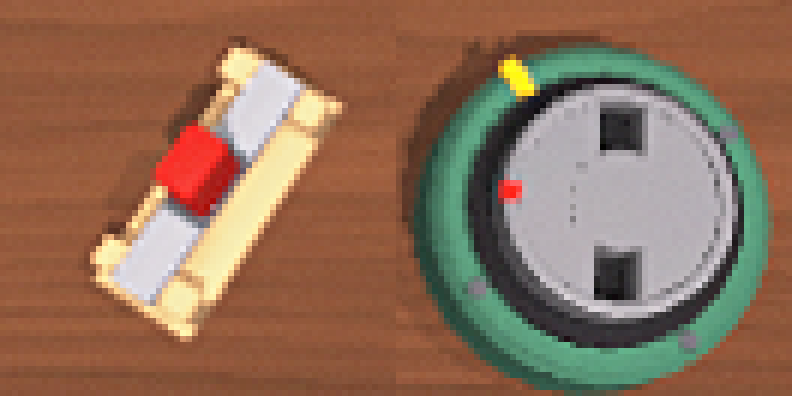

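The crop shows the steel bar from crop (280,85) to (135,280) with the bright-red grip top at (197,160). On the ring, the openings are at (620,130) and (617,273), the red mark at (510,190) and the yellow mark at (517,77).

```bash
cat > h.py <<'E'
import cv2,numpy as np
from bench import robot,optics
def ray(cam,px,z):
    c=optics.calibration(cam); K=np.array([[c['fx'],0,c['cx']],[0,c['fy'],c['cy']],[0,0,1.]])
    u=cv2.undistortPoints(np.float64(px).reshape(-1,1,2),K,c['distortion']).reshape(-1,2)
    d=np.c_[u,np.ones(len(u))]@c['R']; o=-c['R'].T@c['t']
    return (o+d*((z-o[2])/d[:,2])[:,None])[:,:2]
def blobs(m,x0,y0,x1,y1,amin=4):
    mm=np.zeros(m.shape,np.uint8); mm[y0:y1,x0:x1]=m[y0:y1,x0:x1]
    n,l,s,c=cv2.connectedComponentsWithStats(mm)
    return sorted([(s[i,4],c[i],np.argwhere(l==i)[:,::-1]) for i in range(1,n) if s[i,4]>=amin],key=lambda b:-b[0])
def proj(cam,P):
    c=optics.calibration(cam); K=np.array([[c['fx'],0,c['cx']],[0,c['fy'],c['cy']],[0,0,1.]])
    return cv2.projectPoints(np.float64(P).reshape(-1,3),cv2.Rodrigues(c['R'])[0],c['t'],K,c['distortion'])[0].reshape(-1,2)
E
python3 - <<'E'
from h import *
t=cv2.imread("pics/top0.png"); hsv=cv2.cvtColor(t,cv2.COLOR_BGR2HSV); H,S,V=cv2.split(hsv); B,G,R=[x.astype(int) for x in cv2.split(t)]
red=((R>120)&(G<60)&(B<60)); 
for th in(120,215):
  b=blobs((red&(R>th)).astype(np.uint8),235,175,285,225)[0]
  w=ray("top",b[2],.106); r=cv2.minAreaRect(np.float32(w*1000)); print("redtop",th,b[0],w.mean(0),r)
bar=((S<50)&(V>120)).astype(np.uint8)
bs=blobs(bar,235,175,285,225,20)
p=np.vstack([x[2] for x in bs[:2]]); print("bar",[(x[0],x[1]) for x in bs],cv2.minAreaRect(np.float32(ray("top",p,.046)*1000)))
ring=((S<40)&(V>120)).astype(np.uint8); x=blobs(ring,425,170,485,230,100)[0]
w=np.float32(ray("top",x[2],.082)*1000); print("ring",x[0],cv2.minEnclosingCircle(w),cv2.fitEllipse(cv2.convexHull(w)))
dk=((V<90)).astype(np.uint8)
for y in (175,205):
  x=blobs(dk,451,y,468,y+17+5)[0]; w=ray("top",x[2],.082)*1000; print("open",x[0],x[1],w.mean(0),np.ptp(w,axis=0),w.min(0),w.max(0))
x=blobs(red.astype(np.uint8),430,185,450,210,2)[0]; print("mark",x[0],x[1],ray("top",x[1],.082))
yl=((R>180)&(G>150)&(B<80)).astype(np.uint8); x=blobs(yl,430,170,455,190)[0]
for z in(.04,.05,.06): print("yel",x[1],ray("top",x[1],z))
E
```

```text
redtop 120 122 [0.5582978  0.29570286] ((558.3256225585938, 296.04742431640625), (34.753665924072266, 36.06319808959961), 53.29487609863281)
redtop 215 76 [0.56305288 0.29933435] ((561.750732421875, 299.5894470214844), (22.960063934326172, 32.51015090942383), 56.18423080444336)
bar [(np.int32(137), array([250.94890511, 211.68613139])), (np.int32(132), array([267.65909091, 187.98484848]))] ((563.468017578125, 300.11419677734375), (27.72709083557129, 140.04344177246094), 55.722084045410156)
ring 1033 ((553.4974975585938, -311.177734375), 59.959632873535156) ((553.4606323242188, -311.24188232421875), (117.81818389892578, 118.83132934570312), 87.57881164550781)
open 49 [458. 188.] [ 590.66992491 -313.80578737] [18.82006193 19.72729862] [ 581.26391682 -323.68594546] [ 600.08397874 -303.95864683]
open 76 [458.65789474 221.67105263] [ 486.82422016 -310.01498523] [18.15590895 50.01396565] [ 479.6897943  -336.22985501] [ 497.84570325 -286.21588936]
mark 8 [438.75 198.5 ] [[ 0.5582413  -0.25261052]]
yel [440.71428571 179.47619048] [[ 0.62720028 -0.27241478]]
yel [440.71428571 179.47619048] [[ 0.62490342 -0.26985946]]
yel [440.71428571 179.47619048] [[ 0.62260655 -0.26730413]]
```

```bash
cat > plan.py <<'E'
import sys,json,numpy as np
from bench import robot
from scipy.spatial.transform import Rotation as Ro
# waypoints x,y,z(m),yaw(deg); rows in rounded mm/deg, tilt corrected on the way
def plan(wps,f,step=48,turn=8):
    s=robot.read_state(); p=np.array(s['tcp_pos'])*1000; R=Ro.from_euler('xyz',s['tcp_rot']); rows=[]
    y0=np.degrees(s['tcp_rot'][2])
    for w in wps:
        g=np.array(w[:3])*1000; dy=(w[3]-y0+180)%360-180
        n=max(1,int(np.ceil(max(np.linalg.norm(g-p)/step,abs(dy)/turn))))
        ys=y0; ps=p.copy()
        for i in range(1,n+1):
            a=i/n; t=R.inv().apply(ps+(g-ps)*a-p); t=np.round(t)
            p=p+R.apply(t); rt=Ro.from_euler('xyz',[180,0,ys+dy*a],degrees=True)
            v=np.round((R.inv()*rt).as_rotvec(degrees=True),1)
            R=R*Ro.from_rotvec(v,degrees=True)
            rows.append([[int(k) for k in t],[float(k)+0 for k in v],f])
        y0=w[3]
    for i in range(0,len(rows),5): print(json.dumps(rows[i:i+5]))
E
python3 - <<'E'
from plan import *
from h import ray
w=ray("top",[[421+620/6,167+128/6],[421+617.5/6,167+274/6]],.082); d=w[0]-w[1]; print(w,w.mean(0),np.degrees(np.arctan2(d[1],d[0])),np.linalg.norm(d))
plan([(.45,-.55,.22,35),(.60,-.10,.22,90),(.563,.300,.20,145.5)],0)
E
```

```text
[[ 0.589016   -0.52282399]
 [ 0.51302908 -0.5151019 ]] [ 0.55102254 -0.51896295] -5.802703185246882 0.07637827882823374
[[[41, -4, -3], [-0.1, 0.0, -2.8], 0], [[42, -1, -4], [0.0, 0.0, -2.8], 0], [[41, 0, -3], [0.0, 0.0, -2.8], 0], [[42, 3, -4], [0.0, 0.0, -2.9], 0], [[41, 4, -3], [0.0, 0.0, -2.8], 0]]
[[[41, 7, -4], [0.0, 0.0, -2.8], 0], [[40, 8, -3], [0.0, 0.0, -2.8], 0], [[38, -28, 0], [0.0, 0.0, -5.5], 0], [[41, -25, 0], [0.0, 0.0, -5.5], 0], [[43, -20, 0], [0.0, 0.0, -5.5], 0]]
[[[44, -16, 0], [0.0, 0.0, -5.5], 0], [[46, -12, 0], [0.0, 0.0, -5.5], 0], [[47, -8, 0], [0.0, 0.0, -5.5], 0], [[47, -3, 0], [0.0, 0.0, -5.5], 0], [[48, 2, 0], [0.0, 0.0, -5.5], 0]]
[[[47, 6, 0], [0.0, 0.0, -5.5], 0], [[46, 11, 0], [0.0, 0.0, -5.5], 0], [[44, -4, 2], [0.0, 0.0, -6.2], 0], [[45, 1, 2], [0.0, 0.0, -6.1], 0], [[44, 5, 3], [0.0, 0.0, -6.2], 0]]
[[[44, 10, 2], [0.0, 0.0, -6.2], 0], [[42, 15, 2], [0.0, 0.0, -6.1], 0], [[40, 19, 2], [0.0, 0.0, -6.2], 0], [[38, 24, 2], [0.0, 0.0, -6.2], 0], [[35, 27, 2], [0.0, 0.0, -6.1], 0]]
[[[33, 31, 3], [0.0, 0.0, -6.2], 0]]
```

Request:
drive_tool(steps=[[[41, -4, -3], [0, 0, -2.8], 0], [[42, -1, -4], [0, 0, -2.8], 0], [[41, 0, -3], [0, 0, -2.8], 0], [[42, 3, -4], [0, 0, -2.9], 0], [[41, 4, -3], [0, 0, -2.8], 0]])

```text
time_s: 0.6
tcp_pos: [0.3739, -0.578, 0.2133]
tcp_rot: [-3.141, 0.0, 0.515]
force: [0.4, 0.2, -0.1]
gripper_width: 0.087
grip_force: 0.0
```

Request:
drive_tool(steps=[[[41, 7, -4], [0, 0, -2.8], 0], [[40, 8, -3], [0, 0, -2.8], 0], [[38, -28, 0], [0, 0, -5.5], 0], [[41, -25, 0], [0, 0, -5.5], 0], [[43, -20, 0], [0, 0, -5.5], 0]])

```text
time_s: 1.1
tcp_pos: [0.4956, -0.4132, 0.2198]
tcp_rot: [-3.14, -0.0, 0.903]
force: [1.1, 0.0, 0.1]
gripper_width: 0.0864
grip_force: 0.0
```

Request:
drive_tool(steps=[[[44, -16, 0], [0, 0, -5.5], 0], [[46, -12, 0], [0, 0, -5.5], 0], [[47, -8, 0], [0, 0, -5.5], 0], [[47, -3, 0], [0, 0, -5.5], 0], [[48, 2, 0], [0, 0, -5.5], 0]])

```text
time_s: 1.6
tcp_pos: [0.5701, -0.1885, 0.2203]
tcp_rot: [-3.141, 0.0, 1.382]
force: [0.9, -0.6, -0.0]
gripper_width: 0.087
grip_force: 0.0
```

Request:
drive_tool(steps=[[[47, 6, 0], [0, 0, -5.5], 0], [[46, 11, 0], [0, 0, -5.5], 0], [[44, -4, 2], [0, 0, -6.2], 0], [[45, 1, 2], [0, 0, -6.1], 0], [[44, 5, 3], [0, 0, -6.2], 0]])

```text
time_s: 2.1
tcp_pos: [0.5877, 0.0342, 0.2132]
tcp_rot: [-3.141, -0.0, 1.898]
force: [0.8, 0.2, -0.0]
gripper_width: 0.0869
grip_force: 0.0
```

Tracking is as planned.

Request:
drive_tool(steps=[[[44, 10, 2], [0, 0, -6.2], 0], [[42, 15, 2], [0, 0, -6.1], 0], [[40, 19, 2], [0, 0, -6.2], 0], [[38, 24, 2], [0, 0, -6.2], 0], [[35, 27, 2], [0, 0, -6.1], 0]])

```text
time_s: 2.6
tcp_pos: [0.5672, 0.256, 0.2031]
tcp_rot: [-3.141, 0.0, 2.435]
force: [-0.3, 0.9, 0.6]
gripper_width: 0.0872
grip_force: 0.0
```

Request:
drive_tool(steps=[[[33, 31, 3], [0, 0, -6.2], 0], [[0, 0, 0], [0, 0, 0], 0], [[0, 0, 0], [0, 0, 0], 0]])

```text
time_s: 2.9
tcp_pos: [0.562, 0.3007, 0.1998]
tcp_rot: [-3.141, -0.001, 2.542]
force: [1.2, 0.7, -0.3]
gripper_width: 0.0871
grip_force: 0.0
```

```bash
python3 - <<'E'
from plan import *
s=robot.read_state(); print(s['tcp_pos'],np.degrees(s['tcp_rot']),s['q'])
plan([(.563,.300,.125,145.5),(.563,.3,.070,145.5)],0,step=25)
E
```

```text
[0.5619548  0.30074218 0.19983265] [-1.79939510e+02 -4.53785180e-02  1.45620867e+02] [-0.00872142  0.52363885 -0.7956707   1.59113845  0.39344178  1.19562944
  0.0867464 ]
[[[0, 0, 25], [-0.1, 0.0, 0.0], 0], [[-1, 0, 25], [0.0, 0.0, 0.1], 0], [[0, 0, 25], [0.0, 0.0, 0.0], 0], [[0, 0, 18], [0.0, 0.0, 0.0], 0], [[0, 0, 19], [0.0, 0.0, 0.0], 0]]
[[[0, 0, 18], [0.0, 0.0, 0.0], 0]]
```

Request:
drive_tool(steps=[[[0, 0, 25], [0, 0, 0], 0], [[-1, 0, 25], [0, 0, 0], 0], [[0, 0, 25], [0, 0, 0], 0], [[0, 0, 18], [0, 0, 0], 0], [[0, 0, 19], [0, 0, 0], 0]])

```text
time_s: 3.4
tcp_pos: [0.5646, 0.2963, 0.0874]
tcp_rot: [-3.14, 0.001, 2.535]
force: [-0.2, 0.1, -0.2]
gripper_width: 0.0867
grip_force: 0.0
```

Request:
drive_tool(steps=[[[0, 0, 18], [0, 0, 0], 0], [[0, 0, 0], [0, 0, 0], 0], [[0, 0, 0], [0, 0, 0], 0]])

```text
time_s: 3.7
tcp_pos: [0.5641, 0.2984, 0.0706]
tcp_rot: [-3.141, 0.0, 2.538]
force: [-0.7, 0.4, 1.0]
gripper_width: 0.0872
grip_force: 0.0
```

Request:
drive_tool(steps=[[[0, 0, 0], [0, 0, 0], 0.9], [[0, 0, 0], [0, 0, 0], 0.9], [[0, 0, 0], [0, 0, 0], 0.9], [[0, 0, 0], [0, 0, 0], 0.9], [[0, 0, 0], [0, 0, 0], 0.9]])

```text
time_s: 4.2
tcp_pos: [0.5638, 0.2992, 0.0708]
tcp_rot: [3.141, 0.0, 2.539]
force: [-1.3, -0.3, -0.1]
gripper_width: 0.0548
grip_force: 0.0
```

Request:
drive_tool(steps=[[[0, 0, 0], [0, 0, 0], 0.9], [[0, 0, 0], [0, 0, 0], 0.9], [[0, 0, 0], [0, 0, 0], 0.9], [[0, 0, 0], [0, 0, 0], 0.9], [[0, 0, 0], [0, 0, 0], 0.9]])

```text
time_s: 4.7
tcp_pos: [0.5638, 0.2993, 0.0706]
tcp_rot: [3.141, 0.0, 2.539]
force: [-0.0, 0.4, -0.2]
gripper_width: 0.0236
grip_force: 30.0
```

Request:
drive_tool(steps=[[[0, 0, 0], [0, 0, 0], 0.9], [[0, 0, 0], [0, 0, 0], 0.9], [[0, 0, 0], [0, 0, 0], 0.9]])

```text
time_s: 5.0
tcp_pos: [0.5638, 0.2993, 0.0706]
tcp_rot: [3.141, 0.0, 2.539]
force: [0.7, 1.2, -1.1]
gripper_width: 0.0236
grip_force: 30.0
```

Request:
drive_tool(steps=[[[0, 0, -10], [0, 0, 0], 0.9], [[0, 0, -20], [0, 0, 0], 0.9], [[0, 0, -25], [0, 0, 0], 0.9], [[0, 0, -25], [0, 0, 0], 0.9], [[0, 0, -25], [0, 0, 0], 0.9]])

```text
time_s: 5.5
tcp_pos: [0.563, 0.2985, 0.1764]
tcp_rot: [-3.14, -0.0, 2.539]
force: [0.8, -0.5, -3.4]
gripper_width: 0.0236
grip_force: 29.9
```

Request:
drive_tool(steps=[[[0, 0, -25], [0, 0, 0], 0.9], [[0, 0, 0], [0, 0, 0], 0.9], [[0, 0, 0], [0, 0, 0], 0.9]])

```text
time_s: 5.8
tcp_pos: [0.5632, 0.2986, 0.2001]
tcp_rot: [-3.141, 0.0, 2.539]
force: [0.0, -0.6, -4.3]
gripper_width: 0.0235
grip_force: 29.9
```

```bash
python3 - <<'E'
from plan import *
from h import *
s=robot.read_state(); print(s['tcp_pos'],np.degrees(s['tcp_rot']),s['gripper_width'],s['grip_force'])
u,v=proj("scene",[[.564,.299,.20]])[0].astype(int); print(u,v)
im=optics.snapshot("scene"); c=im[max(v-70,0):v+80,u-100:u+100]; cv2.imwrite("pics/lift.png",cv2.resize(c,None,fx=4,fy=4)[:600])
plan([(.60,.05,.2,155),(.553,-.311,.2,175)],0.9,step=40)
E
```

```text
[0.563234   0.29860672 0.20007107] [-1.79939764e+02  1.46109337e-02  1.45489623e+02] 0.023481866994850265 29.939884543418884
386 149
[[[-24, -26, 0], [-0.2, 0.0, -1.4], 0.9], [[-24, -27, 0], [0.0, 0.0, -1.3], 0.9], [[-23, -27, 0], [0.0, 0.0, -1.4], 0.9], [[-23, -28, -1], [0.0, 0.0, -1.3], 0.9], [[-22, -29, 0], [0.0, 0.0, -1.4], 0.9]]
[[[-21, -28, 0], [0.0, 0.0, -1.4], 0.9], [[-20, -30, 0], [0.0, 0.0, -1.3], 0.9], [[-11, -35, 0], [0.0, 0.0, -2.0], 0.9], [[-10, -35, 0], [0.0, 0.0, -2.0], 0.9], [[-9, -35, 0], [0.0, 0.0, -2.0], 0.9]]
[[[-7, -36, 0], [0.0, 0.0, -2.0], 0.9], [[-6, -36, 0], [0.0, 0.0, -2.0], 0.9], [[-5, -36, 0], [0.0, 0.0, -2.0], 0.9], [[-3, -36, 0], [0.0, 0.0, -2.0], 0.9], [[-3, -36, 0], [0.0, 0.0, -2.0], 0.9]]
[[[-1, -37, 0], [0.0, 0.0, -2.0], 0.9], [[0, -36, 0], [0.0, 0.0, -2.0], 0.9]]
```

View pics/lift.png

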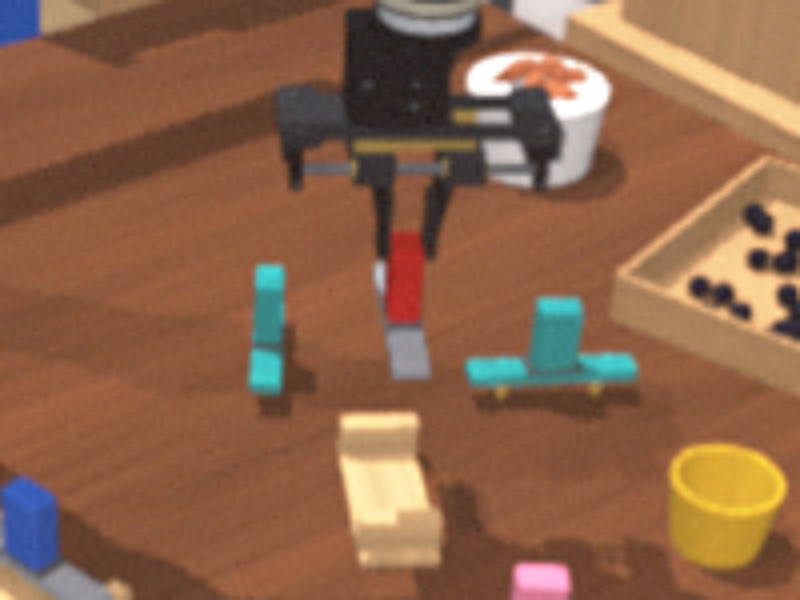

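The lift crop shows the red spanner held upright at (405,290) between the fingers, with its rest at (390,490) empty. Carrying it over to the ring.

Request:
drive_tool(steps=[[[-24, -26, 0], [0, 0, -1.4], 0.9], [[-24, -27, 0], [0, 0, -1.3], 0.9], [[-23, -27, 0], [0, 0, -1.4], 0.9], [[-23, -28, -1], [0, 0, -1.3], 0.9], [[-22, -29, 0], [0, 0, -1.4], 0.9]])

```text
time_s: 6.35
tcp_pos: [0.5891, 0.1194, 0.1995]
tcp_rot: [-3.139, -0.003, 2.659]
force: [0.6, -0.2, -2.9]
gripper_width: 0.0234
grip_force: 29.9
```

Request:
drive_tool(steps=[[[-21, -28, 0], [0, 0, -1.4], 0.9], [[-20, -30, 0], [0, 0, -1.3], 0.9], [[-11, -35, 0], [0, 0, -2], 0.9], [[-10, -35, 0], [0, 0, -2], 0.9], [[-9, -35, 0], [0, 0, -2], 0.9]])

```text
time_s: 6.85
tcp_pos: [0.5852, -0.059, 0.1994]
tcp_rot: [-3.141, -0.004, 2.811]
force: [0.4, -0.2, -2.5]
gripper_width: 0.0238
grip_force: 29.9
```

Request:
drive_tool(steps=[[[-7, -36, 0], [0, 0, -2], 0.9], [[-6, -36, 0], [0, 0, -2], 0.9], [[-5, -36, 0], [0, 0, -2], 0.9], [[-3, -36, 0], [0, 0, -2], 0.9], [[-3, -36, 0], [0, 0, -2], 0.9]])

```text
time_s: 7.35
tcp_pos: [0.5615, -0.2388, 0.1994]
tcp_rot: [3.141, -0.004, 2.986]
force: [0.2, 0.9, -4.1]
gripper_width: 0.0237
grip_force: 29.9
```

Request:
drive_tool(steps=[[[-1, -37, 0], [0, 0, -2], 0.9], [[0, -36, 0], [0, 0, -2], 0.9], [[0, 0, 0], [0, 0, 0], 0.9], [[0, 0, 0], [0, 0, 0], 0.9], [[0, 0, 0], [0, 0, 0], 0.9]])

```text
time_s: 7.85
tcp_pos: [0.5538, -0.3083, 0.2003]
tcp_rot: [3.14, -0.002, 3.056]
force: [0.0, -0.0, -2.4]
gripper_width: 0.0235
grip_force: 29.9
```

```bash
python3 - <<'E'
from plan import *
from h import *
s=robot.read_state(); print(s['time_s'],s['tcp_pos'],np.degrees(s['tcp_rot']),s['gripper_width'],s['q'])
im=optics.snapshot("scene"); u,v=proj("scene",[[.5535,-.311,.10]])[0].astype(int); print(u,v)
cv2.imwrite("pics/over.png",cv2.resize(im[v-90:v+60,u-100:u+100],None,fx=4,fy=4))
plan([(.5535,-.311,.145,175)],.9,step=20)
E
```

```text
7.85 [ 0.55379253 -0.3082644   0.20028565] [ 1.79893724e+02 -1.07113681e-01  1.75084832e+02] 0.023485225496877257 [ 1.02259444  0.53347919 -0.84479261  1.59675977  0.41785483  1.20457636
  1.57891866]
191 258
[[[0, -1, 19], [0.1, -0.1, 0.0], 0.9], [[0, -1, 18], [0.0, 0.0, 0.1], 0.9], [[0, -1, 19], [0.0, 0.0, 0.0], 0.9]]
```

View pics/over.png

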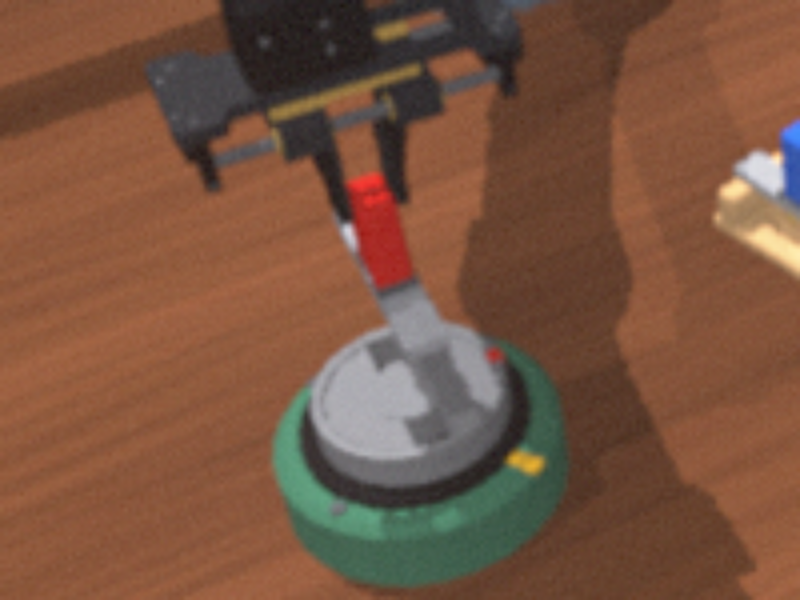

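The ring's openings sit at crop (383,350) and (428,430), the red mark at (495,356), and the spanner hangs above. Cross-checking the ring in this view.

```bash
python3 - <<'E'
from plan import *
from h import *
w=ray("scene",[[91+383/4,168+350/4],[91+428/4,168+430/4],[91+495/4,168+356/4]],.082)
d=w[1]-w[0]; print(w,w[:2].mean(0),np.degrees(np.arctan2(d[1],d[0])),np.linalg.norm(d))
# bar underside ends if as assumed
T=np.array([.5538,-.3083]);a=np.radians(175.1);e=np.array([np.cos(a),np.sin(a)])
for k in(-.07,.07): print((proj("scene",[[*(T+k*e),.1757]])-[91,168])*4)
plan([(.5535,-.311,.145,175)],.9,step=20)
E
```

```text
[[ 0.51965366 -0.31214015]
 [ 0.6000956  -0.31673137]
 [ 0.56499305 -0.25600605]] [ 0.55987463 -0.31443576] -3.266605197459425 0.08057285393830571
[[422.4934355  338.77503967]]
[[349.23748836 200.90627736]]
[[[0, -1, 19], [0.1, -0.1, 0.0], 0.9], [[0, -1, 18], [0.0, 0.0, 0.1], 0.9], [[0, -1, 19], [0.0, 0.0, 0.0], 0.9]]
```

Request:
drive_tool(steps=[[[-1, -2, 20], [0, 0, -0.5], 0.9], [[0, -2, 20], [0, 0, -0.5], 0.9], [[0, 0, 15], [0, 0, 0], 0.9], [[0, 0, 0], [0, 0, 0], 0.9], [[0, 0, 0], [0, 0, 0], 0.9]])

```text
time_s: 8.4
tcp_pos: [0.5553, -0.3132, 0.1468]
tcp_rot: [3.141, 0.0, 3.073]
force: [-0.1, 0.2, -3.0]
gripper_width: 0.0236
grip_force: 29.9
```

Request:
drive_tool(steps=[[[0, 0, 4], [0, 0, 0], 0.9], [[0, 0, 4], [0, 0, 0], 0.9], [[0, 0, 4], [0, 0, 0], 0.9], [[0, 0, 0], [0, 0, 0], 0.9]])

```text
time_s: 8.8
tcp_pos: [0.5544, -0.314, 0.134]
tcp_rot: [3.141, -0.001, 3.071]
force: [0.1, 1.2, -3.2]
gripper_width: 0.0235
grip_force: 29.9
```

Request:
drive_tool(steps=[[[0, 1, 3], [0, 0, 0], 0.9], [[0, 1, 3], [0, 0, 0], 0.9], [[0, 0, 3], [0, 0, 0], 0.9], [[0, 0, 0], [0, 0, 0], 0.9]])

```text
time_s: 9.2
tcp_pos: [0.5546, -0.3119, 0.125]
tcp_rot: [3.141, -0.001, 3.072]
force: [-0.1, 0.1, -3.7]
gripper_width: 0.0235
grip_force: 29.9
```

Request:
drive_tool(steps=[[[0, 0, 3], [0, 0, 0], 0.9], [[0, 0, 3], [0, 0, 0], 0.9], [[0, 0, 0], [0, 0, 0], 0.9], [[0, 0, 0], [0, 0, 0], 0.9]])

```text
time_s: 9.6
tcp_pos: [0.5549, -0.312, 0.1195]
tcp_rot: [3.142, -0.0, 3.072]
force: [-0.1, -0.2, -3.3]
gripper_width: 0.0238
grip_force: 29.9
```

Request:
drive_tool(steps=[[[0, 0, 2], [0, 0, 0], 0.9], [[0, 0, 1], [0, 0, 0], 0.9], [[0, 0, 0], [0, 0, 0], 0.9], [[0, 0, 0], [0, 0, 0], 0.9]])

```text
time_s: 10.0
tcp_pos: [0.555, -0.312, 0.1166]
tcp_rot: [-3.141, 0.0, 3.072]
force: [0.5, 0.7, -3.9]
gripper_width: 0.0235
grip_force: 29.9
```

Request:
drive_tool(steps=[[[0, 0, 1], [0, 0, 0], 0.9], [[0, 0, 0], [0, 0, 0], 0.9], [[0, 0, 0], [0, 0, 0], 0.9]])

```text
time_s: 10.3
tcp_pos: [0.5551, -0.3119, 0.1164]
tcp_rot: [-3.141, 0.0, 3.072]
force: [-4.2, 0.5, 6.1]
gripper_width: 0.0236
grip_force: 30.0
```

```bash
python3 - <<'E'
from plan import *
from h import *
s=robot.read_state(); print(s['time_s'],s['tcp_pos'],np.degrees(s['tcp_rot']),s['force'],s['q'][6])
im=optics.snapshot("scene")
cv2.imwrite("pics/seat.png",cv2.resize(im[168:318,91:291],None,fx=4,fy=4))
E
```

```text
10.3 [ 0.55512832 -0.31191454  0.11643224] [-1.79969056e+02  1.70299388e-02  1.75988900e+02] [-4.16547208  0.48460078  6.09941892] 1.5386197085760553
```

View pics/seat.png

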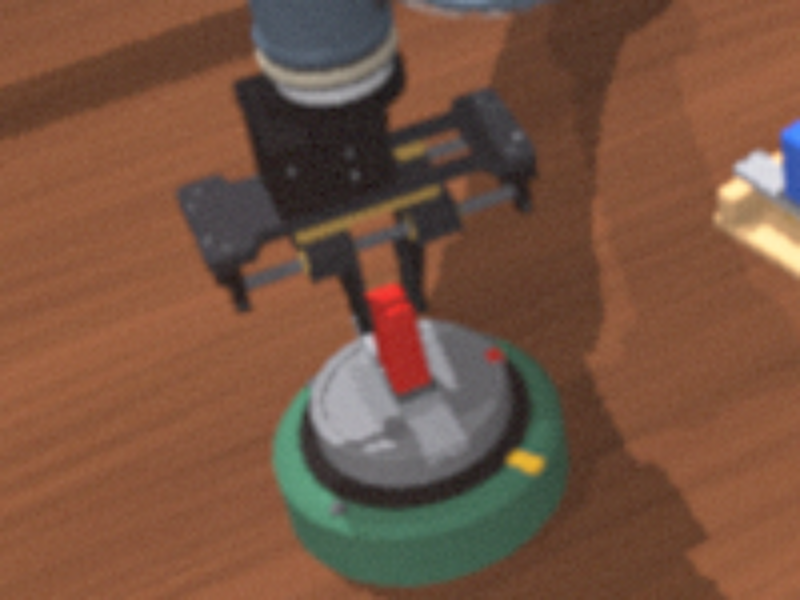

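The spanner is down on the ring: contact came at the expected height, and the bar lies flat across the ring with the red mark still at (495,356). Now turning clockwise.

Request:
drive_tool(steps=[[[0, 0, 0], [0, 0, 3], 0.9], [[0, 0, 0], [0, 0, 4], 0.9], [[0, 0, 0], [0, 0, 4], 0.9], [[0, 0, 0], [0, 0, 4], 0.9], [[0, 0, 0], [0, 0, 4], 0.9]])

```text
time_s: 10.85
tcp_pos: [0.5552, -0.3115, 0.1164]
tcp_rot: [-3.142, 0.0, 2.738]
force: [-2.8, 2.0, 5.7]
gripper_width: 0.0234
grip_force: 30.0
```

Request:
drive_tool(steps=[[[0, 0, 0], [0, 0, 4], 0.9], [[0, 0, 0], [0, 0, 4], 0.9], [[0, 0, 0], [0, 0, 4], 0.9], [[0, 0, 0], [0, 0, 4], 0.9], [[0, 0, 0], [0, 0, 0], 0.9]])

```text
time_s: 11.35
tcp_pos: [0.5554, -0.3112, 0.1164]
tcp_rot: [3.141, 0.0, 2.461]
force: [-2.5, 2.7, 5.3]
gripper_width: 0.0238
grip_force: 30.0
```

Request:
drive_tool(steps=[[[0, 0, 0], [0, 0, 4], 0.9], [[0, 0, 0], [0, 0, 4], 0.9], [[0, 0, 0], [0, 0, 4], 0.9], [[0, 0, 0], [0, 0, 4], 0.9], [[0, 0, 0], [0, 0, 0], 0.9]])

```text
time_s: 11.85
tcp_pos: [0.5557, -0.3109, 0.1164]
tcp_rot: [3.141, 0.0, 2.182]
force: [-1.3, 3.7, 5.8]
gripper_width: 0.0233
grip_force: 30.0
```

```bash
cat > mk.py <<'E'
from h import *
def marks(name):
    s=robot.read_state(); print(s['time_s'],s['tcp_pos'],np.degrees(s['tcp_rot']),s['force'],s['wrist_torque'])
    C=np.array([.554,-.312])
    for cam in("scene","top"):
        im=optics.snapshot(cam); B,G,R=[x.astype(int) for x in cv2.split(im)]
        c=proj(cam,[[*C,.082]])[0].astype(int); x0,y0,x1,y1=c[0]-50,c[1]-50,c[0]+50,c[1]+50
        for n,m,z,ra in(("red",(R>140)&(G<70)&(B<70),.082,(.045,.068)),("yel",(R>170)&(G>120)&(B<90),.052,(.065,.095))):
            for a,p,_ in blobs(m.astype(np.uint8),x0,y0,x1,y1,3):
                w=ray(cam,p,z)[0]-C; r=np.hypot(*w)
                print(cam,n,a,p.round(1),'r',r.round(4),'ang',np.degrees(np.arctan2(w[1],w[0])).round(1),'' if ra[0]<r<ra[1] else '-')
        if cam=="scene": cv2.imwrite(f"pics/{name}.png",cv2.resize(im[168:318,91:291],None,fx=4,fy=4))
E
python3 -c "from mk import *; marks('turn')"
```

```text
11.85 [ 0.55566807 -0.31092755  0.11642381] [1.79939612e+02 1.46044993e-02 1.25031799e+02] [-1.32701962  3.66285517  5.80144575] [ 0.60161646  0.42455895 -0.07027553]
scene red 240 [188.4 253.9] r 0.0379 ang 171.6 -
scene red 9 [212.7 270.4] r 0.0599 ang 32.0 
scene yel 29 [222. 283.] r 0.0847 ang 29.2 
top red 29 [461.3 198.1] r 0.0115 ang -63.9 -
top red 13 [466.  194.6] r 0.03 ang -57.9 -
top red 9 [447.1 184.7] r 0.0567 ang 33.6 
top red 3 [457.  203.7] r 0.0127 ang 161.2 -
top yel 20 [440.7 179.6] r 0.082 ang 31.4
```

View pics/turn.png

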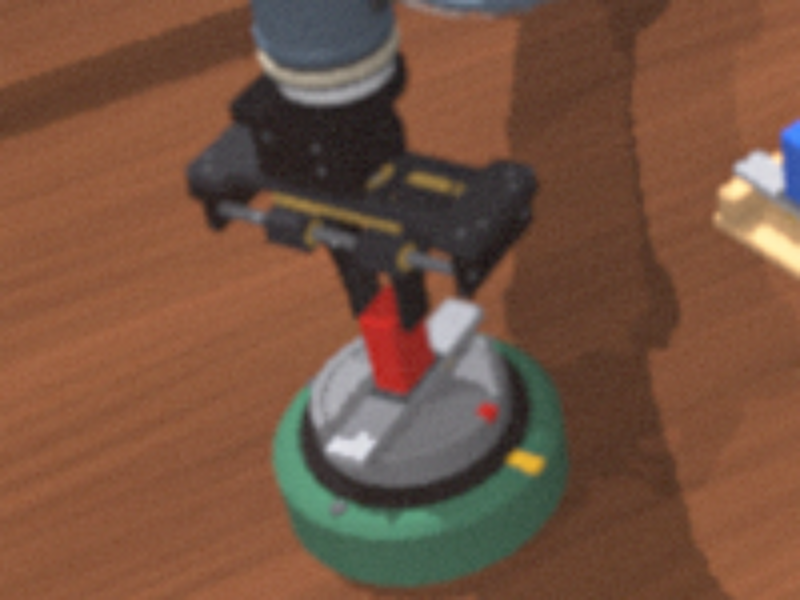

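The red mark at crop (488,412) is within about 2.5° of the yellow one at (525,460), and the bar is seated. I'll turn 3° more, ease off the down-press, open and rise.

Request:
drive_tool(steps=[[[0, 0, 0], [0, 0, 3], 0.9], [[0, 0, 0], [0, 0, 0], 0.9], [[0, 0, -1], [0, 0, 0], 0.9], [[0, 0, 0], [0, 0, 0], 0.9], [[0, 0, 0], [0, 0, 0], 0.9]])

```text
time_s: 12.45
tcp_pos: [0.5555, -0.3116, 0.1165]
tcp_rot: [3.141, 0.0, 2.13]
force: [-0.1, 1.8, 1.4]
gripper_width: 0.0237
grip_force: 30.0
```

Request:
drive_tool(steps=[[[0, 0, 0], [0, 0, 0], 0.3], [[0, 0, 0], [0, 0, 0], 0.3], [[0, 0, 0], [0, 0, 0], 0.3], [[0, 0, 0], [0, 0, 0], 0.3], [[0, 0, 0], [0, 0, 0], 0.3]])

```text
time_s: 12.95
tcp_pos: [0.5549, -0.3123, 0.1165]
tcp_rot: [-3.141, 0.0, 2.129]
force: [-0.2, 0.3, 0.2]
gripper_width: 0.0553
grip_force: 0.0
```

Request:
drive_tool(steps=[[[0, 0, 0], [0, 0, 0], 0.1], [[0, 0, 0], [0, 0, 0], 0.1], [[0, 0, 0], [0, 0, 0], 0.1]])

```text
time_s: 13.25
tcp_pos: [0.555, -0.312, 0.1166]
tcp_rot: [3.142, 0.0, 2.129]
force: [0.4, 0.5, 0.3]
gripper_width: 0.0753
grip_force: 0.0
```

Request:
drive_tool(steps=[[[0, 0, -20], [0, 0, 0], 0], [[0, 0, -30], [0, 0, 0], 0], [[0, 0, -40], [0, 0, 0], 0], [[0, 0, -40], [0, 0, 0], 0], [[0, 0, -20], [0, 0, 0], 0]])

```text
time_s: 13.75
tcp_pos: [0.5565, -0.3122, 0.2708]
tcp_rot: [3.139, 0.005, 2.129]
force: [0.1, -0.0, -1.0]
gripper_width: 0.0866
grip_force: 0.0
```

Request:
drive_tool(steps=[[[0, 0, 0], [0, 0, 0], 0], [[0, 0, 0], [0, 0, 0], 0], [[0, 0, 0], [0, 0, 0], 0]])

```text
time_s: 14.05
tcp_pos: [0.554, -0.3118, 0.2647]
tcp_rot: [-3.14, -0.003, 2.129]
force: [-0.2, -0.5, -0.9]
gripper_width: 0.0869
grip_force: 0.0
```

```bash
python3 -c "from mk import *; marks('final')"
```

```text
14.05 [ 0.55395433 -0.31177426  0.26465538] [-1.79896474e+02 -1.48356870e-01  1.21990284e+02] [-0.24945745 -0.52795673 -0.94181221] [ 0.04250943 -0.10762183 -0.01876509]
scene red 316 [189.7 252.4] r 0.042 ang 165.7 -
scene red 10 [211.9 271.4] r 0.0601 ang 28.7 
scene yel 32 [222.2 283. ] r 0.0853 ang 29.3 
top red 93 [463.5 196.2] r 0.0204 ang -57.5 -
top red 11 [447.6 184.5] r 0.0563 ang 31.8 
top yel 23 [440.4 179.5] r 0.0829 ang 31.8
```

View pics/final.png

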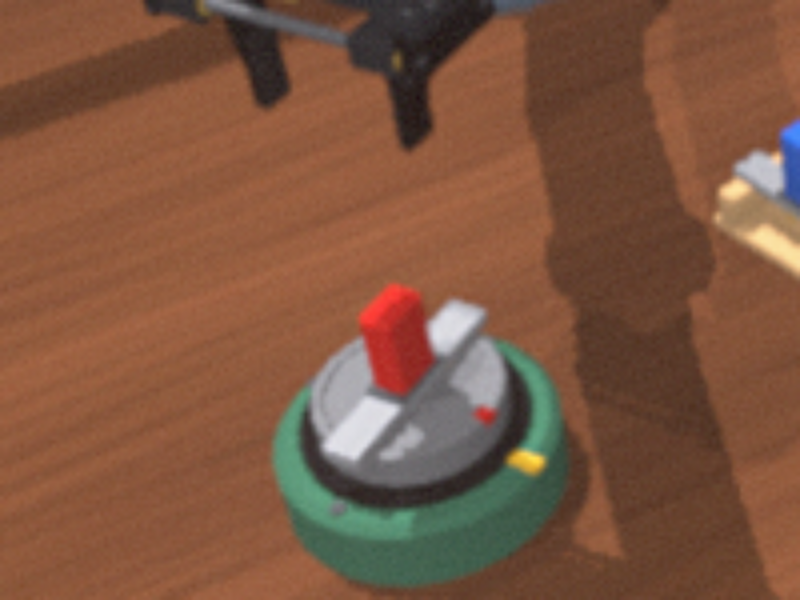

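The picture shows the spanner upright and seated at (400,340). The red mark at (486,414) is in line with the yellow at (526,461), and the gripper is clear. Handing in.

```bash
python3 -c "from bench import robot; print(robot.sign_off())"
```

```text
the job is handed in; nothing more can be done
None
```

The red spanner is standing seated in the ring, the ring's red mark is in line with the yellow one (within about 1° by the cameras), the gripper is clear, and the blue spanner was left alone; I handed the job in at about 14 s and the bench gave no verdict.

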